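# Set up the seed-sieving station

## Task

Set up the seed-sieving board with its three hollows: stand the plain steel catch pan in the middle hollow, seat the fine sieve down into the pan and the coarse sieve down into the fine one, so that seed poured in at the top is graded on its way down. Stand the black seed tub upright in the hollow to the left of the stack, ready to pour, and the empty white beaker upright in the hollow to its right for the graded seed (left and right as seen from the robot). Leave the clip-top jar and the amber bottle where they stand.

Things in the scene. Friction and masses are not known exactly. Their poses are not given: they have to be found in the camera images.
- sieve_board: Light wooden board 110 x 320 mm with dark ends, fixed, its length across the robot's view, turned at most 0.2 rad. Top face 20 mm above the bench, with three identical round hollows 70 mm across, 5 mm deep, cork floor at 15 mm, in a row 105 mm apart. Origin: below the middle hollow, at bench height; x across the board, away from the robot; y along it, to the robot's left; z up.
- left_hollow (a point): Centre of the floor of the left hollow (105 mm from the middle one along the board's +y), 15 mm above the bench.
- right_hollow (a point): Centre of the floor of the right hollow (105 mm from the middle one along the board's -y), 15 mm above the bench.
- catch_pan: Catch pan: round plain steel pan with a closed flat bottom, outside diameter 64 mm, 26 mm high, inside diameter 60 mm. The lowest of the three steel parts. Origin: centre of its underside, z up.
- fine_sieve: Steel sieve, 64 mm outside, 30 mm high, with close grey opaque mesh. Its lowest 8 mm are a 55 mm skirt with chamfered foot that drops into the 60 mm mouth of the part below until the shoulder rests on that rim; above is a straight open shell to grip (8 to 30 mm up), 60 mm inside. Origin: centre of the skirt's underside, z up. Seated in the pan it is 18 mm above the pan's origin.
- coarse_sieve: Steel sieve like the fine one (64 mm outside, 55 mm skirt 8 mm high, 60 mm mouth) but taller, 42 mm, with a wide see-through mesh (9.5 mm pitch). Straight shell to grip 8 to 42 mm above the origin. Origin: centre of the skirt's underside, z up. Seated in the fine sieve it is 22 mm above the fine sieve's origin.
- seed_tub: Seed tub: closed black film canister with lid, 34 mm in diameter, 50 mm high, standing. Origin: centre of its underside, z up.
- beaker: Beaker: empty white thin plastic cup, 63 mm across at the rim, 65 mm high, tapering to about 44 mm at the foot, open at the top. Origin: centre of its underside, z up.
- clip_jar: Bystander: glass jar with a clip-top lid and orange rubber ring, 81 x 76 x 103 mm, standing at the left. Origin: centre of its underside.
- spirit_bottle: Bystander: amber glass bottle with a black cap, 62 mm in diameter, 117 mm high, standing at the right. Origin: centre of its underside.

How it is judged:
At the end, for the whole second after the job is handed in: Pan flat in the middle hollow (8 mm); fine sieve seated in it, coarse sieve in that (6 mm off centre, 3 mm in height); tub upright in the left hollow, beaker in the right (20 mm, 3 mm in height); all level within 0.06 rad and at rest; jar and bottle within 20 mm of their start, never tipped (horizontal distance between catch_pan and sieve_board below 0.008 m and z of catch_pan in the frame of sieve_board between 0.012 and 0.018 m and angle between each of catch_pan, fine_sieve, coarse_sieve, seed_tub, beaker's own z axis and vertical below 0.06 rad and horizontal distance between fine_sieve and catch_pan below 0.006 m and z of fine_sieve in the frame of catch_pan between 0.015 and 0.021 m and horizontal distance between coarse_sieve and fine_sieve below 0.006 m and z of coarse_sieve in the frame of fine_sieve between 0.019 and 0.025 m and horizontal distance between seed_tub and left_hollow below 0.02 m and z of seed_tub in the frame of sieve_board between 0.012 and 0.018 m and horizontal distance between beaker and right_hollow below 0.02 m and z of beaker in the frame of sieve_board between 0.012 and 0.018 m and linear speed of each of catch_pan, fine_sieve, coarse_sieve, seed_tub, beaker below 0.02 m/s and angular speed of each of catch_pan, fine_sieve, coarse_sieve, seed_tub, beaker below 0.3 rad/s and distance of each of clip_jar, spirit_bottle from where it was at the start of the episode below 0.02 m); the robot touches nothing.
It fails at once if the clip-top jar is knocked over (angle between clip_jar's own z axis and vertical above 0.5 rad).
It fails at once if the amber bottle is knocked over (angle between spirit_bottle's own z axis and vertical above 0.5 rad).
It also fails if it takes over 109 s, if anything falls off the work surface, if the arm or the gripper's body presses on something with over 40 N, if the wrist force passes 120 N, or if a joint passes its speed limit or range.

## Robot

A 7-joint arm with a two-finger parallel gripper is mounted at the origin on the work surface; the furniture and walls round the work are solid. World frame = base frame: x ahead of the robot, y to its left, z up, the work surface at z = 0. Lengths are in m, angles in rad, forces in N, time in s.
With the tool pointing down it reaches from about 0.4 to 0.85 m from the base axis. Payload 10.4 kg.
Tool frame: the origin (TCP) lies midway between the tips of the shut fingers; the grasp point (between the pads) lies 19 mm behind it (manip.tcp_to_grasp is the distance from the TCP to the grasp point, in m); z points along the fingers, y is the line along which they close (so a half turn about z gives the same grasp; the last joint's range is limited). The gripper opens to 85 mm and grips with 20 to 120 N. Pads are 22 mm wide; open, the fingers measure 114 mm over their backs; the gripper's body (76 mm by 85 mm) begins 54 mm behind the grasp point. The pads swing forward as they close: fully open they stand 13 mm farther back than shut.
Start: joints at [-1.286, 0.332, -0.065, 1.46, 0.022, 1.35, -0.088], TCP at [0.189, 0.596, 0.231] pointing down, gripper open.
Joint ranges: [-2.6, 2.6], [-0.5, 2.12], [-1.47, 1.34], [0.16, 2.42], [-1.27, 4.41], [0.06, 2.06], [-2.6, 2.6]. Speed limits (rad/s): [2.22, 2.22, 2.79, 2.79, 3.14, 3.14, 3.14].

## Interface

Orientations are given as a unit quaternion [x, y, z, w].
In Python, from workcell import manip gives the robot as it stands.
- The arm moves only by the shell command python3 -m jog 'ROWS' [FORCE]. ROWS is a JSON object of lists of equal length, an entry for each row: "offset": the shift along the world's x, y, z in m, a list of three; "yaw": the turn about the world's z in degrees; "jaw": the closure, from 0 (fully open) to 1 (shut). A call has 1 to 20 rows; each row shifts and turns the commanded pose from where the row before left it; what a row does not reach is not made up. A row lasts 1/12 s, in which the tool goes at most 41.7 mm and 7.16 degrees, less where a joint would pass 70% of its speed; a pose out of reach is approached as far as the arm can. A call is refused whole if a number of a shift passes 0.0417 or a number of a turn 7.16, either way. A call with a gripper value outside its range is refused whole. The fingers move at their own pace and stop on an object; FORCE is the grip in N (left out, the last holds). Time passes only in rows, so rows that do not move let the fingers close. It gives the time, the measured TCP pose, the force, the opening and the grip force at its end, in the units of the state.
- manip.get_obs(): the state, without advancing time (a new reading comes with each control period).
- manip.camera(name): name is "side" or "top" or "wrist"; returns a dict with "frame" (384x512x3 uint8, red, green, blue), "camera_matrix" (3x3 intrinsics, pixels), "eye" and "attitude" of the camera in the world; the wrist camera has in their place "hand_eye" (4x4, takes a point from camera to tool coordinates, whose origin is the TCP and whose axes are the flange's). Camera axes: x right, y up, looking along -z (the intrinsics and any distortion apply to the point x, -y, -z); pixel columns grow to the right and rows downward; lengths in m; the calibration is good to about 2 mm. A picture is of the moment at which its call begins: read the wrist's pose just before it. There is no depth.
- manip.hand_in(): hands the job in; it is judged then, once.
Trained networks look in a picture, given as the dict that the camera call returned (one of the last four; its "shot" number tells which), for a name from the list of things; names that differ only in an ending like _2 or _b are one class to them, and where a whole thing is asked for, a point or a joint stands for the part that bears it (a point fixed in the world has none). Each returns a list of dicts, best first, with "score" (0 to 1); they miss things now and then, are a little off and sometimes report something else, mostly with a low value. They report only what shows in the picture. A call takes as long as a camera call.
- manip.masks_of(picture, name): "region" (384x512 bool, what is visible of it).
- manip.tip_of(picture, name): "at" ([x, y, z] in m, in world coordinates, good to about 4 mm: a listed point, or the origin of a listed thing).
The state is a dict: "clock": time; "joint_pos": joint angles; "joint_velocities": joint speeds; "tau": joint torques, N m; "position": TCP position; "ee_rot": TCP orientation; "ft_force": force on the tool from outside, world axes, zero at the start; "torque": the same for the moment, N m; "grip_width": opening from 0.0 (shut) to 1.0 (fully open); "grasp_force": force on a finger pad.
Only numpy, scipy, OpenCV 4.12 (cv2) and the standard library are available. Lean on these libraries where they do the work, as an engineer would, in place of code of your own. Each camera call takes 0.05 s, during which the arm holds its last target. There are 200 camera calls.

## Working session

There is one attempt and no reset: what is moved stays moved. The work goes in short steps, Python scripts to look and compute and a shell command to move; the robot and the scene stay as the last step left them, time stands still between calls to the robot, and variables do not carry over. Pictures are saved under pics/ and viewed, at most 16 in all, crops included, and the job is handed in when it is done.

```bash
mkdir -p pics; ls; cat > h.py <<'E'
import numpy as np, cv2
from workcell import manip
from scipy.spatial.transform import Rotation as R
def cam(n,save=None):
    o=manip.get_obs(); p=manip.camera(n)
    if n=="wrist":
        T=np.eye(4);T[:3,:3]=R.from_quat(o["ee_rot"]).as_matrix();T[:3,3]=o["position"]
        M=T@np.array(p["hand_eye"])
    else:
        a=np.array(p["attitude"]);M=np.eye(4);M[:3,:3]=a if a.shape==(3,3) else R.from_quat(a).as_matrix();M[:3,3]=p["eye"]
    p["M"]=M
    if save: cv2.imwrite("pics/"+save,p["frame"][:,:,::-1])
    return p
def ray(p,u,v,z):
    K=np.array(p["camera_matrix"]);d=np.linalg.solve(K,[u,v,1.]);d=p["M"][:3,:3]@[d[0],-d[1],-d[2]]
    e=p["M"][:3,3];return e+d*(z-e[2])/d[2]
def proj(p,X):
    M=p["M"];c=M[:3,:3].T@(np.array(X)-M[:3,3]);q=np.array(p["camera_matrix"])@[c[0],-c[1],-c[2]];return q[:2]/q[2]
names="sieve_board left_hollow right_hollow catch_pan fine_sieve coarse_sieve seed_tub beaker clip_jar spirit_bottle".split()
E
python3 - <<'E'
from h import *
o=manip.get_obs();print(o["position"],o["ee_rot"],o["clock"])
for c in["top","side"]:
    p=cam(c,c+"0.png");print(c,{k:np.round(v,3).tolist() for k,v in p.items() if k in("eye","attitude","camera_matrix")},p.keys())
    for n in names:
        t=manip.tip_of(p,n);m=manip.masks_of(p,n)
        print(n,[(np.round(x["at"],3).tolist(),round(x["score"],2)) for x in t[:2]],[(round(x["score"],2),int(x["region"].sum()),np.round(np.argwhere(x["region"]).mean(0)[::-1]).tolist()) for x in m[:2]])
E
```

```text
pics
[0.18923804 0.59526992 0.23051646] [ 1.53289825e-01  9.88181021e-01 -7.02538013e-04 -7.94532611e-05] 0.0
top {'camera_matrix': [[395.62, 0.0, 257.787], [0.0, 395.62, 189.197], [0.0, 0.0, 1.0]], 'eye': [0.403, 0.026, 1.047], 'attitude': [0.037, -0.046, -0.695, 0.716]} dict_keys(['frame', 'camera_matrix', 'eye', 'attitude', 'shot', 'M'])
sieve_board [([0.611, 0.038, 0.005], 0.77)] []
left_hollow [([0.612, 0.143, 0.015], 0.63)] [(0.84, 5042, [249.0, 157.0]), (0.49, 339, [169.0, 234.0])]
right_hollow [] [(0.58, 5079, [249.0, 157.0])]
catch_pan [([0.435, -0.01, -0.003], 0.89)] []
fine_sieve [([0.402, -0.252, 0.002], 0.87)] [(0.94, 538, [359.0, 240.0]), (0.67, 296, [168.0, 232.0])]
coarse_sieve [([0.409, 0.236, 0.002], 0.78)] [(0.86, 322, [168.0, 233.0])]
seed_tub [([0.46, 0.138, 0.001], 0.43)] [(0.68, 4967, [248.0, 157.0])]
beaker [([0.462, -0.142, -0.001], 0.55)] [(0.6, 510, [319.0, 214.0])]
clip_jar [([0.506, 0.354, 0.001], 0.57)] [(0.86, 1020, [121.0, 190.0])]
spirit_bottle [([0.534, -0.324, -0.001], 0.57), ([0.432, -0.008, -0.004], 0.45)] [(0.71, 685, [389.0, 188.0]), (0.52, 499,
[... 348 characters left out ...]
618, 0.144, 0.017], 0.92)] [(0.84, 2840, [278.0, 187.0])]
right_hollow [([0.6, -0.068, 0.016], 0.57)] [(0.92, 2957, [278.0, 187.0])]
catch_pan [([0.43, -0.013, 0.001], 0.57)] [(0.85, 452, [229.0, 213.0])]
fine_sieve [([0.399, -0.247, 0.003], 0.92)] [(0.3, 2776, [278.0, 187.0])]
coarse_sieve [([0.406, 0.238, 0.003], 0.71)] [(0.68, 394, [185.0, 168.0])]
seed_tub [([0.46, 0.141, 0.001], 0.59)] [(0.47, 191, [214.0, 178.0])]
beaker [([0.62, 0.146, 0.017], 0.66), ([0.466, -0.139, 0.003], 0.57)] [(0.87, 649, [263.0, 230.0])]
clip_jar [([0.512, 0.359, 0.002], 0.79)] [(0.71, 769, [198.0, 134.0]), (0.63, 188, [214.0, 178.0])]
spirit_bottle [([0.537, -0.318, 0.002], 0.9)] [(0.87, 1246, [334.0, 264.0])]
```

```bash
python3 - <<'E'
import cv2,numpy as np
a=cv2.imread("pics/top0.png");b=cv2.imread("pics/side0.png")
cv2.imwrite("pics/t1.png",cv2.resize(a[90:310,90:430],None,fx=2.35,fy=2.35,interpolation=cv2.INTER_CUBIC))
E
```

```text
(no output)
```

View pics/t1.png

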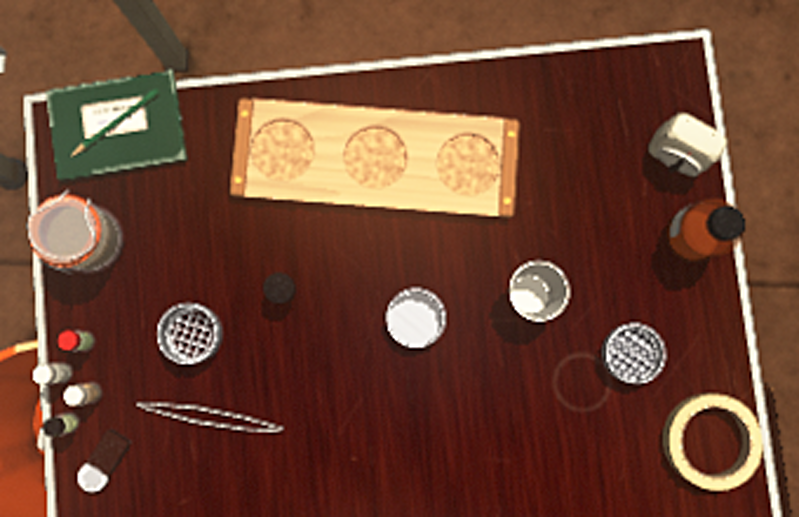

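View pics/side0.png

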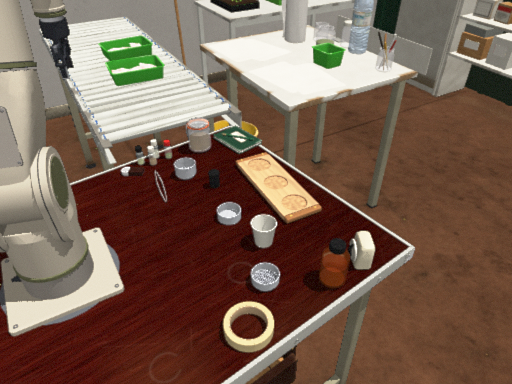

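Both views agree with the detections: in the top crop the coarse sieve (see-through) is at (190,333), tub (278,290), pan (415,317), beaker (540,290), fine sieve (635,352), and the board's hollows at (282,150), (375,157), (469,164). Next I go above the pan, turning the closing line across the board.

```bash
python3 -m jog '{"offset":[[0.0136,-0.0336,0],[0.0136,-0.0336,0],[0.0136,-0.0336,0],[0.0136,-0.0336,0],[0.0136,-0.0336,0],[0.0136,-0.0336,0],[0.0136,-0.0336,0],[0.0136,-0.0336,0],[0.0136,-0.0336,0],[0.0136,-0.0336,0],[0.0136,-0.0336,0],[0.0136,-0.0336,0],[0.0136,-0.0336,0],[0.0136,-0.0336,0],[0.0136,-0.0336,0],[0.0136,-0.0336,0],[0.0136,-0.0336,0],[0.0136,-0.0336,0],[0,0,0],[0,0,0]],"yaw":[-4.2,-4.2,-4.2,-4.2,-4.2,-4.2,-4.2,-4.2,-4.2,-4.2,-4.2,-4.2,-4.2,-4.2,-4.2,-4.2,-4.2,-4.2,0,0],"jaw":[0,0,0,0,0,0,0,0,0,0,0,0,0,0,0,0,0,0,0,0]}' 60
cat >> h.py <<'E'
def yaw(o=None):
    o=o or manip.get_obs();y=R.from_quat(o["ee_rot"]).as_matrix()[:,1];return np.degrees(np.arctan2(y[1],y[0]))
E
python3 - <<'E'
from h import *
o=manip.get_obs();print(o["position"],yaw(o))
p=cam("wrist","w1.png");print(p["M"].round(3))
for n in names[:4]:
    print(n,[(np.round(x["at"],4).tolist(),round(x["score"],2)) for x in manip.tip_of(p,n)[:2]],[(np.round(x["at"],4).tolist(),round(x["score"],2)) for x in manip.tip_of(p,n)[:2]])
E
```

```text
clock: 3.77
position: [0.4344, -0.0108, 0.2315]
ee_rot: [0.728, 0.685, 0.0, 0.0]
ft_force: [-0.8, 0.9, -1.0]
grip_width: 0.996
grasp_force: 0.0
[ 0.43442449 -0.01082676  0.23147944] -3.466693397192883
[[ 0.998  0.058  0.02   0.44 ]
 [-0.061  0.944  0.325  0.073]
 [-0.    -0.326  0.946  0.375]
 [ 0.     0.     0.     1.   ]]
sieve_board [([0.6082, 0.0441, 0.0006], 0.92)] [([0.6082, 0.0441, 0.0006], 0.92)]
left_hollow [] []
right_hollow [([0.6072, -0.0693, 0.0149], 0.62)] [([0.6072, -0.0693, 0.0149], 0.62)]
catch_pan [([0.4317, -0.0131, 0.0012], 0.92)] [([0.4317, -0.0131, 0.0012], 0.92)]
```

View pics/w1.png

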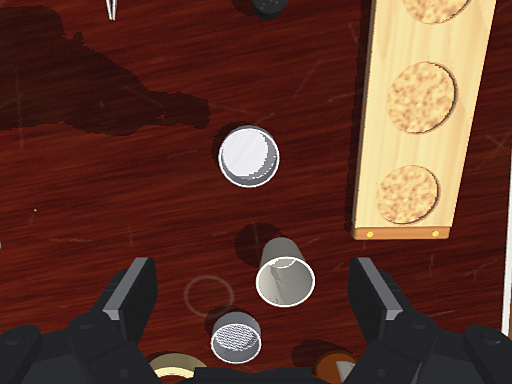

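The wrist view shows the pan at (249,157), middle hollow (421,98), right hollow (407,194). I'll refine with a projected-circle matcher.

```bash
cat >> h.py <<'E'
from scipy.optimize import minimize
def circ(p,x,y,z,r,s=0.012,sign=None):
    "refine centre of horizontal circle (r,z) by mean |radial gradient| along its projection"
    g=cv2.GaussianBlur(p["frame"].astype(np.float32),(0,0),0.8).mean(2)
    a=np.linspace(0,2*np.pi,120,endpoint=False)
    def val(cx,cy):
        v=[]
        for rr in(r-.0015,r+.0015):
            uv=np.array([proj(p,[cx+rr*np.cos(t),cy+rr*np.sin(t),z]) for t in a],np.float32)
            v.append(cv2.remap(g,uv[:,:1].copy(),uv[:,1:].copy(),cv2.INTER_LINEAR)[:,0])
        d=v[0]-v[1]
        d=abs(d) if sign is None else sign*d
        return np.clip(d,-10,40).mean()
    G=np.arange(-s,s+1e-9,.002);best=max((val(x+i,y+j),x+i,y+j) for i in G for j in G)
    q=minimize(lambda c:-val(*c),best[1:],method="Nelder-Mead",options=dict(initial_simplex=[[best[1],best[2]],[best[1]+.001,best[2]],[best[1],best[2]+.001]],xatol=1e-4))
    return q.x.round(4).tolist(),round(-q.fun,1)
E
python3 - <<'E'
from h import *
w=cam("wrist");t=cam("top")
for n,p in(("w",w),("t",t)):
    print(n,"pan",circ(p,.432,-.012,.026,.032,sign=1),"mid",circ(p,.608,.04,.02,.035),"right",circ(p,.603,-.068,.02,.035))
    if n=="t": print("left",circ(p,.615,.144,.02,.035),"fine",circ(p,.400,-.25,.03,.032,sign=1),"coarse",circ(p,.407,.237,.042,.032,sign=1),"beaker",circ(p,.464,-.14,.065,.0315,sign=1),"tub",circ(p,.46,.139,.05,.017))
E
```

```text
w pan ([0.431, -0.01], np.float64(40.0)) mid ([0.61, 0.0393], np.float64(25.9)) right ([0.605, -0.065], np.float64(25.8))
t pan ([0.4502, -0.0025], np.float64(7.2)) mid ([0.6141, 0.0388], np.float64(11.5)) right ([0.6087, -0.0664], np.float64(13.7))
left ([0.6191, 0.1433], np.float64(12.2)) fine ([0.4011, -0.252], np.float64(39.9)) coarse ([0.4094, 0.2338], np.float64(39.7)) beaker ([0.4633, -0.1425], np.float64(11.0)) tub ([0.461, 0.1379], np.float64(2.6))
```

```bash
sed -i 's/np.clip(d,-10,40)/np.clip(d,-10,200)/' h.py; python3 - <<'E'
from h import *
w=cam("wrist")
print("pan",circ(w,.432,-.012,.026,.032,sign=1),circ(w,.432,-.012,.026,.030),"fine",circ(w,.400,-.25,.03,.032,sign=1),"mid",circ(w,.608,.04,.02,.035))
E
```

```text
pan ([0.431, -0.0106], np.float64(148.9)) ([0.4284, -0.009], np.float64(88.4)) fine ([0.3987, -0.2516], np.float64(106.6)) mid ([0.6072, 0.0383], np.float64(38.1))
```

```bash
python3 -m jog '{"offset":[[-0.0034,0,-0.03],[0,0,-0.03],[0,0,-0.03],[0,0,-0.03],[0,0,-0.03],[0,0,-0.03],[0,0,-0.02],[0,0,-0.015],[0,0,-0.0135],[0,0,0],[0,0,0],[0,0,0],[0,0,0],[0,0,0],[0,0,0],[0,0,0]],"yaw":[0.8,0,0,0,0,0,0,0,0,0,0,0,0,0,0,0],"jaw":[0,0,0,0,0,0,0,0,0,0,0.5,0.5,0.5,0.5,0.5,0.5]}' 40
```

```text
clock: 5.7
position: [0.4312, -0.0091, 0.0041]
ee_rot: [0.722, 0.692, 0.001, 0.0]
ft_force: [-3.2, -1.2, 5.9]
grip_width: 0.743
grasp_force: 42.1
```

```bash
python3 -m jog '{"offset":[[0,0,0.02],[0,0,0.03],[0,0,0.03],[0.0295,0.008,0],[0.0295,0.008,0],[0.0295,0.008,0],[0.0295,0.008,0],[0.0295,0.008,0],[0.0295,0.008,0],[0,0,0],[0,0,0],[0,0,0]],"yaw":[0,0,0,0,0,0,0,0,0,0,0,0],"jaw":[0.5,0.5,0.5,0.5,0.5,0.5,0.5,0.5,0.5,0.5,0.5,0.5]}'
python3 - <<'E'
from h import *
o=manip.get_obs();print(o["position"],yaw(o))
p=cam("wrist","w2.png")
z=o["position"][2]
print("pan",circ(p,*o["position"][:2],z+.0225,.032,sign=1))
print("mid",circ(p,.608,.039,.02,.035))
print("left",circ(p,.613,.143,.02,.035))
E
```

```text
clock: 6.7
position: [0.6074, 0.0385, 0.0834]
ee_rot: [0.722, 0.692, 0.0, 0.0]
ft_force: [-0.2, 0.1, -0.8]
grip_width: 0.739
grasp_force: 44.4
[0.6074419  0.03846184 0.08344491] -2.458233910540431
pan ([0.6076, 0.0375], np.float64(67.8))
mid ([0.6118, 0.0404], np.float64(26.5))
left ([0.6164, 0.1432], np.float64(32.8))
```

View pics/w2.png

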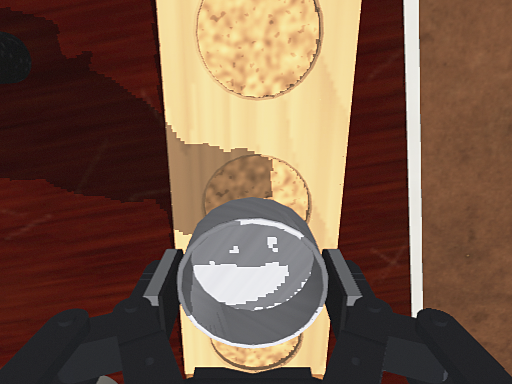

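The pan is held level at (253,280); left hollow whole at (259,35), middle hollow part-visible at (257,200). I'll get the board's centreline from its edges.

```bash
python3 - <<'E'
from h import *
p=cam("wrist")
o=manip.get_obs()
hsv=cv2.cvtColor(p["frame"],cv2.COLOR_RGB2HSV)
f=cv2.GaussianBlur(p["frame"],(0,0),1).astype(int)
L=[];Rr=[]
for v in range(0,121,4):
    g=np.diff(f[v,:,1])   # green channel: wood bright vs dark red bench
    a=130+np.argmax(g[130:200]);b=320+np.argmin(g[320:385])
    L.append(ray(p,a+.5,v,.02)[:2]);Rr.append(ray(p,b+.5,v,.02)[:2])
for n,A in(("near",L),("far",Rr)):
    A=np.array(A);k=np.polyfit(A[:,1],A[:,0],1);res=A[:,0]-np.polyval(k,A[:,1]);print(n,k.round(4),res.std().round(4),"x at y=.039,.143:",np.polyval(k,[.039,.143]).round(4))
for s in(.035,.034,.036):print(circ(p,.615,.143,.02,s),circ(p,.611,.039,.02,s,s=.006))
print(circ(p,.615,.143,.015,.035))
t=cam("top")
print(circ(t,.615,.143,.02,.035),circ(t,.604,-.067,.02,.035))
E
```

```text
near [0.051  0.5523] 0.0002 x at y=.039,.143: [0.5542 0.5595]
far [0.0502 0.6642] 0.0002 x at y=.039,.143: [0.6662 0.6714]
([0.6164, 0.1432], np.float64(32.1)) ([0.6115, 0.041], np.float64(26.8))
([0.6176, 0.1429], np.float64(30.7)) ([0.6127, 0.0407], np.float64(26.3))
([0.6155, 0.1443], np.float64(36.4)) ([0.6104, 0.0403], np.float64(28.3))
([0.6174, 0.1433], np.float64(30.4))
([0.6181, 0.1466], np.float64(8.1)) ([0.6088, -0.0663], np.float64(12.6))
```

```bash
python3 -m jog '{"offset":[[0.003,0.002,-0.02],[0,0,-0.02],[0,0,-0.012],[0,0,-0.004],[0,0,0],[0,0,0]],"yaw":[-0.4,0,0,0,0,0],"jaw":[0.5,0.5,0.5,0.5,0.5,0.5]}'
python3 -m jog '{"offset":[[0,0,-0.002],[0,0,-0.002],[0,0,-0.002],[0,0,-0.001],[0,0,0],[0,0,0]],"yaw":[0,0,0,0,0,0],"jaw":[0.5,0.5,0.5,0.5,0.5,0.5]}'
python3 - <<'E'
from h import *
p=cam("wrist","w3.png");o=manip.get_obs();print(o["position"])
print("pan",circ(p,*o["position"][:2],o["position"][2]+.0225,.032,sign=1))
E
```

```text
clock: 7.35
position: [0.611, 0.0406, 0.0276]
ee_rot: [0.724, 0.689, 0.0, 0.0]
ft_force: [0.3, -0.1, -0.3]
grip_width: 0.736
grasp_force: 44.4
clock: 7.85
position: [0.6107, 0.0408, 0.0199]
ee_rot: [0.724, 0.689, 0.0, 0.0]
ft_force: [0.3, 0.0, -0.4]
grip_width: 0.742
grasp_force: 44.4
[0.61079212 0.04086643 0.01989878]
pan ([0.611, 0.0399], np.float64(62.6))
```

View pics/w3.png

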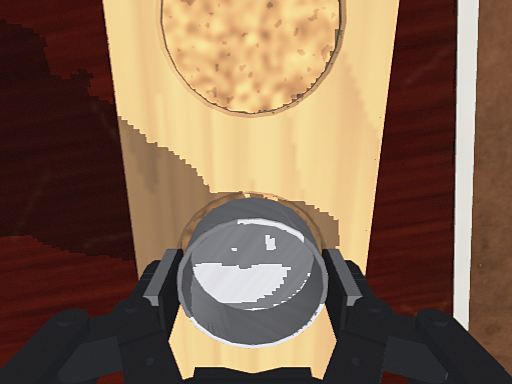

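The pan is inside the middle hollow (rim at (253,285)) with no contact force; one more mm down, release, and rise.

```bash
python3 -m jog '{"offset":[[0,0,-0.001],[0,0,0],[0,0,0],[0,0,0],[0,0,0],[0,0,0],[0,0,0.02],[0,0,0.03],[0,0,0.04],[0,0,0.04],[0,0,0.04],[0,0,0.03],[0,0,0],[0,0,0]],"yaw":[0,0,0,0,0,0,0,0,0,0,0,0,0,0],"jaw":[0.5,0.5,0,0,0,0,0,0,0,0,0,0,0,0]}'
python3 - <<'E'
from h import *
p=cam("wrist","w4.png");o=manip.get_obs();print(o["position"],yaw(o))
print("pan",circ(p,.611,.04,.041,.032,sign=1))
print("mid",circ(p,.611,.04,.02,.035,s=.005),"R",circ(p,.605,-.066,.02,.035),"L",circ(p,.616,.143,.02,.035))
E
```

```text
clock: 9.07
position: [0.6117, 0.0409, 0.2206]
ee_rot: [0.724, 0.689, 0.002, 0.001]
ft_force: [0.8, -0.2, -0.8]
grip_width: 1.001
grasp_force: 0.0
[0.61072065 0.04093185 0.21876167] -2.8308659081270195
pan ([0.611, 0.0393], np.float64(55.1))
mid ([0.6121, 0.0374], np.float64(55.1)) R ([0.6061, -0.0654], np.float64(32.0)) L ([0.6141, 0.1428], np.float64(31.5))
```

View pics/w4.png

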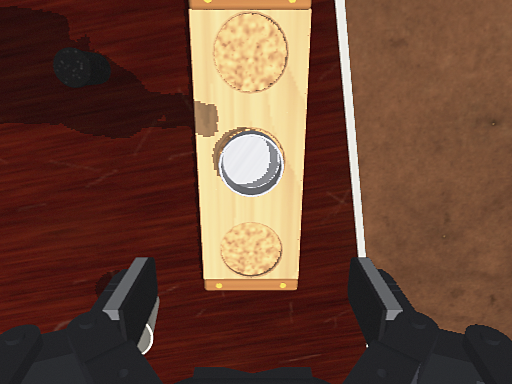

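Pan sits flat at (251,162). Next, the fine sieve.

```bash
python3 -m jog '{"offset":[[-0.021,-0.029,-0.005],[-0.021,-0.029,-0.005],[-0.021,-0.029,-0.005],[-0.021,-0.029,-0.005],[-0.021,-0.029,-0.005],[-0.021,-0.029,-0.005],[-0.021,-0.029,-0.005],[-0.021,-0.029,-0.005],[-0.021,-0.029,-0.005],[-0.021,-0.029,-0.005],[0,0,0],[0,0,0],[0,0,0]],"yaw":[0,0,0,0,0,0,0,0,0,0,0,0,0],"jaw":[0,0,0,0,0,0,0,0,0,0,0,0,0]}'
python3 - <<'E'
from h import *
p=cam("wrist","w5.png");o=manip.get_obs();print(o["position"],yaw(o))
print("fine",circ(p,.400,-.25,.03,.032,sign=1),[x["at"] for x in manip.tip_of(p,"fine_sieve")])
print("beaker",circ(p,.463,-.141,.065,.0315,sign=1),[x["at"] for x in manip.tip_of(p,"beaker")])
E
```

```text
clock: 10.2
position: [0.4005, -0.2484, 0.168]
ee_rot: [0.724, 0.689, -0.0, -0.001]
ft_force: [-0.1, -0.1, 0.2]
grip_width: 1.003
grasp_force: 0.0
[ 0.40101118 -0.24806829  0.16820606] -2.752492935139569
fine ([0.3988, -0.2513], np.float64(153.8)) [[0.3967, -0.2496, -0.0009]]
beaker ([0.4623, -0.1393], np.float64(141.6)) [[0.4616, -0.1386, 0.0016]]
```

View pics/w5.png

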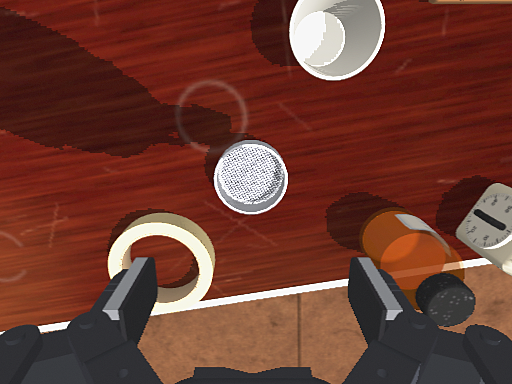

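Fine sieve (close mesh) at (251,177), tape ring and bottle are clear of the fingers. Grasp it.

```bash
python3 -m jog '{"offset":[[-0.002,-0.0025,-0.03],[0,0,-0.03],[0,0,-0.03],[0,0,-0.03],[0,0,-0.02],[0,0,-0.012],[0,0,-0.01],[0,0,0],[0,0,0],[0,0,0],[0,0,0],[0,0,0],[0,0,0],[0,0,0.02],[0,0,0.03],[0,0,0.03],[0,0,0.03],[0,0,0.03],[0,0,0],[0,0,0]],"yaw":[0,0,0,0,0,0,0,0,0,0,0,0,0,0,0,0,0,0,0,0],"jaw":[0,0,0,0,0,0,0,0,0.5,0.5,0.5,0.5,0.5,0.5,0.5,0.5,0.5,0.5,0.5,0.5]}'
python3 - <<'E'
from h import *
p=cam("wrist","w6.png");o=manip.get_obs();print(o["position"],yaw(o))
for h in (.020,.0225,.025):print("fine",circ(p,*o["position"][:2],o["position"][2]+h,.032,sign=1))
E
```

```text
clock: 12.02
position: [0.4001, -0.2519, 0.1488]
ee_rot: [0.724, 0.69, 0.002, 0.002]
ft_force: [-0.2, 0.4, -2.0]
grip_width: 0.734
grasp_force: 44.6
[ 0.39927152 -0.25140921  0.14745173] -2.8062501315511468
fine ([0.4006, -0.2548], np.float64(68.2))
fine ([0.4003, -0.252], np.float64(107.8))
fine ([0.4003, -0.2501], np.float64(117.2))
```

```bash
python3 -m jog '{"offset":[[0.0211,0.029,0],[0.0211,0.029,0],[0.0211,0.029,0],[0.0211,0.029,0],[0.0211,0.029,0],[0.0211,0.029,0],[0.0211,0.029,0],[0.0211,0.029,0],[0.0211,0.029,0],[0.0211,0.029,0],[0,0,-0.025],[0,0,-0.025],[0,0,-0.015],[0,0,0],[0,0,0],[0,0,0]],"yaw":[0,0,0,0,0,0,0,0,0,0,0,0,0,0,0,0],"jaw":[0.5,0.5,0.5,0.5,0.5,0.5,0.5,0.5,0.5,0.5,0.5,0.5,0.5,0.5,0.5,0.5]}'
python3 - <<'E'
from h import *
p=cam("wrist","w7.png");o=manip.get_obs();print(o["position"],yaw(o))
z=o["position"][2]
for h in (.022,.024,.026):print("fine",circ(p,*o["position"][:2],z+h,.032,sign=1))
print("pan",circ(p,.611,.0393,.041,.032),"L",circ(p,.616,.143,.02,.035))
E
```

```text
clock: 13.4
position: [0.61, 0.038, 0.0823]
ee_rot: [0.725, 0.689, 0.0, 0.0]
ft_force: [0.4, -0.2, -0.2]
grip_width: 0.735
grasp_force: 44.5
[0.61034492 0.03810744 0.08283783] -2.861275021710207
fine ([0.6103, 0.0387], np.float64(67.7))
fine ([0.6103, 0.0402], np.float64(66.9))
fine ([0.6099, 0.0269], np.float64(56.7))
pan ([0.6089, 0.0377], np.float64(35.5)) L ([0.6164, 0.1432], np.float64(31.1))
```

View pics/w7.png

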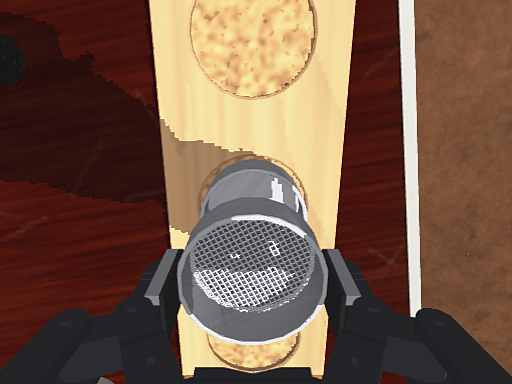

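Fine sieve held level, rim centred at col 253; the pan behind it is centred on about the same column. Lowering by small steps.

```bash
python3 -m jog '{"offset":[[0.0005,0.001,-0.015],[0,0,-0.012],[0,0,-0.005],[0,0,0],[0,0,0]],"yaw":[0,0,0,0,0],"jaw":[0.5,0.5,0.5,0.5,0.5]}'
python3 -m jog '{"offset":[[0,0,-0.002],[0,0,-0.002],[0,0,-0.002],[0,0,0],[0,0,0]],"yaw":[0,0,0,0,0],"jaw":[0.5,0.5,0.5,0.5,0.5]}'
```

```text
clock: 13.87
position: [0.6102, 0.0392, 0.05]
ee_rot: [0.724, 0.689, -0.0, 0.0]
ft_force: [0.3, 0.1, -0.7]
grip_width: 0.733
grasp_force: 44.5
clock: 14.28
position: [0.6102, 0.0393, 0.0438]
ee_rot: [0.724, 0.689, -0.0, 0.0]
ft_force: [0.4, -0.2, -0.9]
grip_width: 0.735
grasp_force: 44.5
```

```bash
python3 -m jog '{"offset":[[0,0,-0.002],[0,0,-0.002],[0,0,0],[0,0,0]],"yaw":[0,0,0,0],"jaw":[0.5,0.5,0.5,0.5]}'
```

```text
clock: 14.62
position: [0.6106, 0.0394, 0.0411]
ee_rot: [0.724, 0.689, 0.001, -0.0]
ft_force: [-6.5, -0.0, 13.5]
grip_width: 0.735
grasp_force: 45.8
```

```bash
python3 -m jog '{"offset":[[0,0,0.001],[0,0,0],[0,0,0],[0,0,0],[0,0,0],[0,0,0],[0,0,0.02],[0,0,0.03],[0,0,0.03],[0,0,0.04],[0,0,0.04],[0,0,0.02],[0,0,0],[0,0,0]],"yaw":[0,0,0,0,0,0,0,0,0,0,0,0,0,0],"jaw":[0.5,0.5,0,0,0,0,0,0,0,0,0,0,0,0]}'
python3 - <<'E'
from h import *
p=cam("wrist","w8.png");o=manip.get_obs();print(o["position"],yaw(o))
for z in(.061,.063,.066):print("fine",z,circ(p,.611,.0393,z,.032,sign=1))
s=cam("side","s8.png")
a=cv2.resize(p["frame"][80:260,150:350],None,fx=2.4,fy=2.4);b=cv2.resize(s["frame"][140:230,220:330],(400,432*90//90*1))
b=cv2.resize(s["frame"][140:230,225:325],(480,432))[:, :300]
b=cv2.resize(s["frame"][140:230,240:310],(320,432),interpolation=cv2.INTER_CUBIC)
cv2.imwrite("pics/v8.png",np.hstack([a,b])[:,:,::-1])
E
```

```text
clock: 15.78
position: [0.6108, 0.0394, 0.2218]
ee_rot: [0.724, 0.689, 0.001, 0.0]
ft_force: [-0.3, 0.9, -0.7]
grip_width: 0.999
grasp_force: 0.0
[0.61004911 0.03948159 0.2203095 ] -2.8277666622665554
fine 0.061 ([0.6109, 0.0397], np.float64(40.2))
fine 0.063 ([0.6109, 0.0396], np.float64(45.5))
fine 0.066 ([0.611, 0.0402], np.float64(52.0))
```

View pics/v8.png

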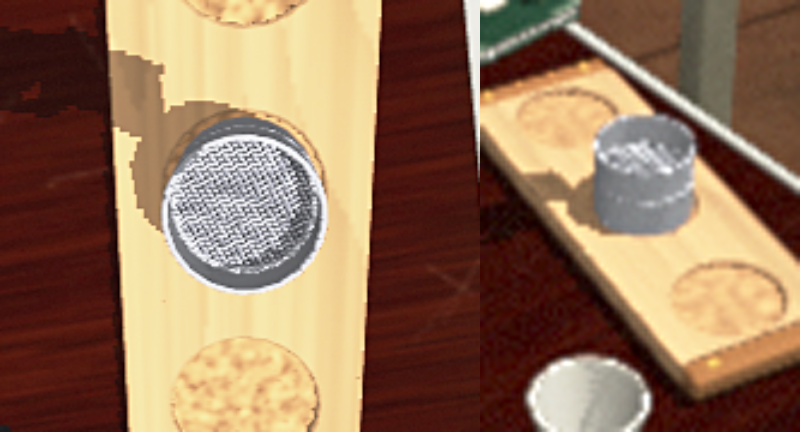

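Both views show the fine sieve sitting flush in the pan, level. Now the coarse sieve.

```bash
python3 -m jog '{"offset":[[-0.0202,0.0196,-0.003],[-0.0202,0.0196,-0.003],[-0.0202,0.0196,-0.003],[-0.0202,0.0196,-0.003],[-0.0202,0.0196,-0.003],[-0.0202,0.0196,-0.003],[-0.0202,0.0196,-0.003],[-0.0202,0.0196,-0.003],[-0.0202,0.0196,-0.003],[-0.0202,0.0196,-0.003],[0,0,0],[0,0,0],[0,0,0]],"yaw":[0,0,0,0,0,0,0,0,0,0,0,0,0],"jaw":[0,0,0,0,0,0,0,0,0,0,0,0,0]}'
python3 - <<'E'
from h import *
p=cam("wrist","w9.png");o=manip.get_obs();print(o["position"],yaw(o))
print("coarse",circ(p,.409,.235,.042,.032,sign=1),[x["at"] for x in manip.tip_of(p,"coarse_sieve")])
E
```

```text
clock: 16.97
position: [0.4083, 0.2346, 0.1901]
ee_rot: [0.724, 0.689, -0.001, 0.0]
ft_force: [0.1, 0.0, 0.9]
grip_width: 1.005
grasp_force: 0.0
[0.40867202 0.23432546 0.19027191] -2.9072232962387092
coarse ([0.407, 0.2351], np.float64(148.5)) [[0.4064, 0.2332, -0.002]]
```

View pics/w9.png

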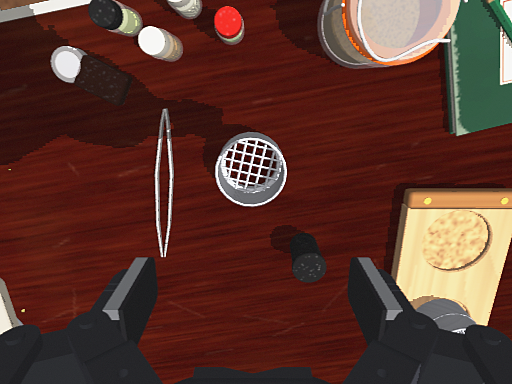

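Coarse sieve (open mesh) at (251,169), tweezers and tub clear of the fingers.

```bash
python3 -m jog '{"offset":[[-0.0014,0.001,-0.03],[0,0,-0.03],[0,0,-0.03],[0,0,-0.03],[0,0,-0.03],[0,0,-0.018],[0,0,-0.012],[0,0,0],[0,0,0],[0,0,0],[0,0,0],[0,0,0],[0,0,0]],"yaw":[0,0,0,0,0,0,0,0,0,0,0,0,0],"jaw":[0,0,0,0,0,0,0,0,0.5,0.5,0.5,0.5,0.5]}'
python3 -m jog '{"offset":[[0,0,0.03],[0,0,0.03],[0,0,0.03],[0,0,0.03],[0.0203,-0.0196,0],[0.0203,-0.0196,0],[0.0203,-0.0196,0],[0.0203,-0.0196,0],[0.0203,-0.0196,0],[0.0203,-0.0196,0],[0.0203,-0.0196,0],[0.0203,-0.0196,0],[0.0203,-0.0196,0],[0.0203,-0.0196,0],[0,0,0],[0,0,0],[0,0,0]],"yaw":[0,0,0,0,0,0,0,0,0,0,0,0,0,0,0,0,0],"jaw":[0.5,0.5,0.5,0.5,0.5,0.5,0.5,0.5,0.5,0.5,0.5,0.5,0.5,0.5,0.5,0.5,0.5]}'
python3 - <<'E'
from h import *
p=cam("wrist","w10.png");o=manip.get_obs();print(o["position"],yaw(o))
z=o["position"][2]
for h in (.030,.032,.034):print("coarse",circ(p,*o["position"][:2],z+h,.032,sign=1))
print("fine",circ(p,.611,.0396,.063,.032))
E
```

```text
clock: 18.15
position: [0.4078, 0.2366, 0.0121]
ee_rot: [0.725, 0.689, 0.001, 0.0]
ft_force: [0.0, -2.9, 7.0]
grip_width: 0.731
grasp_force: 44.3
clock: 19.57
position: [0.6096, 0.0408, 0.1309]
ee_rot: [0.724, 0.689, 0.0, -0.0]
ft_force: [-0.5, 0.8, -1.2]
grip_width: 0.724
grasp_force: 44.5
[0.60938827 0.04145954 0.13093717] -2.7709473198610626
coarse ([0.6098, 0.0396], np.float64(131.7))
coarse ([0.6098, 0.0413], np.float64(136.7))
coarse ([0.6098, 0.043], np.float64(111.0))
fine ([0.6088, 0.0421], np.float64(41.7))
```

View pics/w10.png

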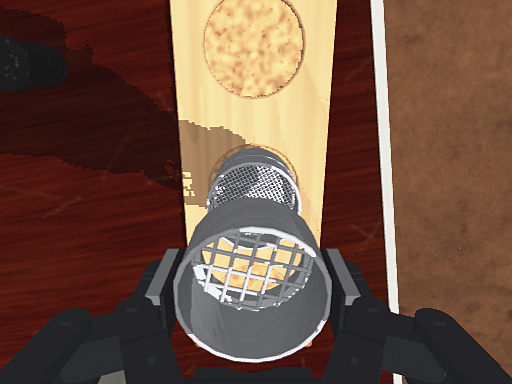

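Coarse sieve held level, rim at (252,294), fine sieve behind at about col 253; lowering.

```bash
python3 -m jog '{"offset":[[0.001,0,-0.025],[0,0,-0.018],[0,0,-0.009],[0,0,-0.003],[0,0,0],[0,0,0]],"yaw":[0,0,0,0,0,0],"jaw":[0.5,0.5,0.5,0.5,0.5,0.5]}'
python3 -m jog '{"offset":[[0,0,-0.002],[0,0,-0.002],[0,0,-0.001],[0,0,0],[0,0,0]],"yaw":[0,0,0,0,0],"jaw":[0.5,0.5,0.5,0.5,0.5]}'
```

```text
clock: 20.12
position: [0.6112, 0.0407, 0.0768]
ee_rot: [0.724, 0.69, 0.001, 0.0]
ft_force: [-0.1, -0.1, -0.3]
grip_width: 0.725
grasp_force: 44.5
clock: 20.53
position: [0.6109, 0.0403, 0.0709]
ee_rot: [0.724, 0.689, 0.0, 0.0]
ft_force: [-1.2, -0.4, -0.6]
grip_width: 0.726
grasp_force: 44.5
```

```bash
python3 -m jog '{"offset":[[0,0,-0.002],[0,0,-0.001],[0,0,0],[0,0,0]],"yaw":[0,0,0,0],"jaw":[0.5,0.5,0.5,0.5]}'
```

```text
clock: 20.87
position: [0.6108, 0.0403, 0.0677]
ee_rot: [0.724, 0.689, -0.0, -0.0]
ft_force: [-0.1, 0.2, -0.2]
grip_width: 0.73
grasp_force: 44.5
```

```bash
python3 -m jog '{"offset":[[0,0,-0.001],[0,0,0],[0,0,0],[0,0,0],[0,0,0],[0,0,0],[0,0,0],[0,0,0.02],[0,0,0.03],[0,0,0.03],[0,0,0.04],[0,0,0.03],[0,0,0],[0,0,0]],"yaw":[0,0,0,0,0,0,0,0,0,0,0,0,0,0],"jaw":[0.5,0.5,0.5,0,0,0,0,0,0,0,0,0,0,0]}'
python3 - <<'E'
from h import *
p=cam("wrist","w11.png");o=manip.get_obs();print(o["position"],yaw(o))
for z in(.097,.1):print("coarse",z,circ(p,.611,.0393,z,.032,sign=1))
s=cam("side","s11.png")
a=cv2.resize(p["frame"][80:280,150:350],(480,480));b=cv2.resize(s["frame"][130:230,240:310],(320,480),interpolation=cv2.INTER_CUBIC)
cv2.imwrite("pics/v11.png",np.hstack([a,b])[:,:,::-1])
E
```

```text
clock: 22.03
position: [0.6117, 0.0404, 0.2185]
ee_rot: [0.724, 0.689, 0.002, 0.001]
ft_force: [-0.2, -0.0, -1.1]
grip_width: 0.996
grasp_force: 0.0
[0.61088495 0.04048947 0.21682725] -2.8273192651292254
coarse 0.097 ([0.6114, 0.0388], np.float64(38.1))
coarse 0.1 ([0.6114, 0.0397], np.float64(43.8))
```

View pics/v11.png

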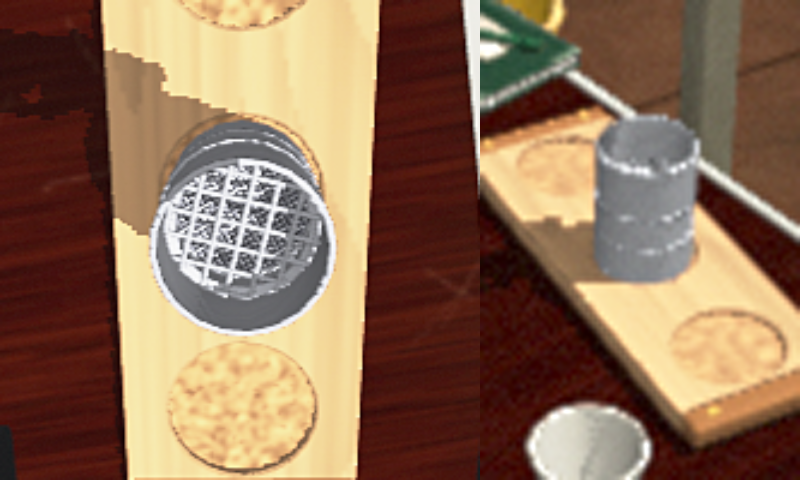

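The stack is straight and flush in both views. Next the tub.

```bash
python3 -m jog '{"offset":[[-0.025,0.0164,0],[-0.025,0.0164,0],[-0.025,0.0164,0],[-0.025,0.0164,0],[-0.025,0.0164,0],[-0.025,0.0164,0],[0,0,-0.02],[0,0,0],[0,0,0],[0,0,0]],"yaw":[0,0,0,0,0,0,0,0,0,0],"jaw":[0,0,0,0,0,0,0,0,0,0]}'
python3 - <<'E'
from h import *
p=cam("wrist","w12.png");o=manip.get_obs();print(o["position"],yaw(o))
print([x["at"] for x in manip.tip_of(p,"seed_tub")],circ(p,.461,.139,.05,.017,sign=-1))
m=manip.masks_of(p,"seed_tub")
for x in m[:2]:
    q=np.argwhere(x["region"]);print(x["score"],len(q),q.min(0),q.max(0));
E
```

```text
clock: 22.97
position: [0.4612, 0.138, 0.1968]
ee_rot: [0.725, 0.689, -0.001, 0.0]
ft_force: [0.8, -0.9, 0.1]
grip_width: 0.999
grasp_force: 0.0
[0.46149887 0.13796135 0.1969981 ] -2.924441902394596
[[0.4564, 0.1377, -0.0002], [0.6191, 0.1422, 0.0135]] ([0.4477, 0.1503], np.float64(2.4))
0.86 1217 [146 232] [189 267]
```

View pics/w12.png

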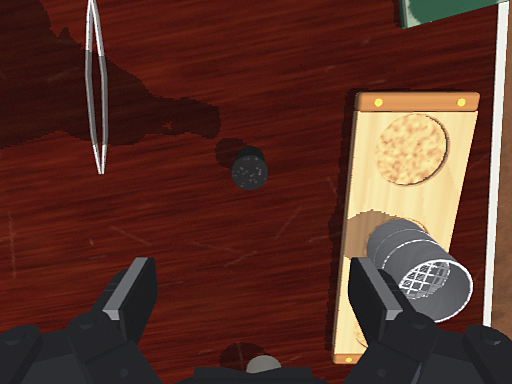

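```bash
python3 - <<'E'
from h import *
p=cam("wrist");print(ray(p,249.5,172,.05))
E
```

```text
[0.45944731 0.13989329 0.05      ]
```

```bash
python3 -m jog '{"offset":[[-0.0015,0.0015,-0.03],[0,0,-0.03],[0,0,-0.03],[0,0,-0.03],[0,0,-0.03],[0,0,-0.015],[0,0,-0.008],[0,0,0],[0,0,0],[0,0,0],[0,0,0],[0,0,0],[0,0,0],[0,0,0],[0,0,0],[0,0,0]],"yaw":[0,0,0,0,0,0,0,0,0,0,0,0,0,0,0,0],"jaw":[0,0,0,0,0,0,0,0,0.8,0.8,0.8,0.8,0.8,0.8,0.8,0.8]}' 40
```

```text
clock: 24.5
position: [0.4598, 0.1406, 0.0248]
ee_rot: [0.724, 0.689, 0.001, -0.0]
ft_force: [-1.4, -0.0, 7.8]
grip_width: 0.353
grasp_force: 38.9
```

```bash
python3 -m jog '{"offset":[[0,0,0.025],[0,0,0.03],[0,0,0.02],[0.026,0.0005,0],[0.026,0.0005,0],[0.026,0.0005,0],[0.026,0.0005,0],[0.026,0.0005,0],[0.026,0.0005,0],[0,0,-0.02],[0,0,-0.02],[0,0,-0.01],[0,0,0],[0,0,0]],"yaw":[0,0,0,0,0,0,0,0,0,0,0,0,0,0],"jaw":[0.8,0.8,0.8,0.8,0.8,0.8,0.8,0.8,0.8,0.8,0.8,0.8,0.8,0.8]}'
python3 - <<'E'
from h import *
p=cam("wrist","w13.png");o=manip.get_obs();print(o["position"],yaw(o))
E
```

```text
clock: 25.67
position: [0.6151, 0.1433, 0.0491]
ee_rot: [0.724, 0.689, -0.0, -0.0]
ft_force: [-0.1, 0.5, 0.3]
grip_width: 0.354
grasp_force: 39.6
[0.61565342 0.14339374 0.0498871 ] -2.832101548622743
```

View pics/w13.png

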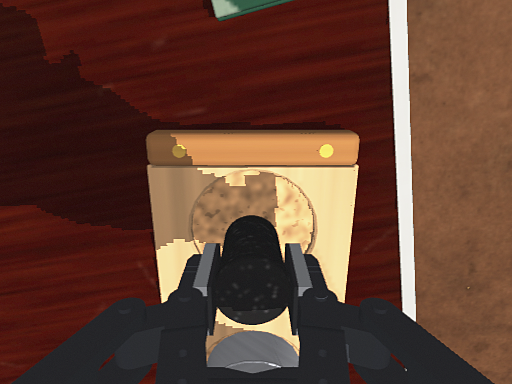

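Tub is held upright (252,290), above the left hollow. Lower gently, release, rise and shift to the beaker.

```bash
python3 -m jog '{"offset":[[0,0,-0.004],[0,0,-0.003],[0,0,-0.002],[0,0,0],[0,0,0]],"yaw":[0,0,0,0,0],"jaw":[0.8,0.8,0.8,0.8,0.8]}'
```

```text
clock: 26.13
position: [0.6154, 0.1433, 0.04]
ee_rot: [0.724, 0.689, 0.0, 0.0]
ft_force: [0.5, 0.7, 0.3]
grip_width: 0.355
grasp_force: 39.7
```

```bash
python3 -m jog '{"offset":[[0,0,-0.001],[0,0,0],[0,0,0],[0,0,0],[0,0,0],[0,0,0],[0,0,0],[0,0,0.02],[0,0,0.04],[0,0,0.04],[0,0,0.04],[0,0,0.02],[0,0,0]],"yaw":[0,0,0,0,0,0,0,0,0,0,0,0,0],"jaw":[0.8,0.6,0.5,0.4,0,0,0,0,0,0,0,0,0]}'
python3 -m jog '{"offset":[[-0.0152,-0.0284,0],[-0.0152,-0.0284,0],[-0.0152,-0.0284,0],[-0.0152,-0.0284,0],[-0.0152,-0.0284,0],[-0.0152,-0.0284,0],[-0.0152,-0.0284,0],[-0.0152,-0.0284,0],[-0.0152,-0.0284,0],[-0.0152,-0.0284,0],[0,0,0],[0,0,0],[0,0,0]],"yaw":[0,0,0,0,0,0,0,0,0,0,0,0,0],"jaw":[0,0,0,0,0,0,0,0,0,0,0,0,0]}'
python3 - <<'E'
from h import *
p=cam("wrist","w14.png");o=manip.get_obs();print(o["position"],yaw(o))
print([x["at"] for x in manip.tip_of(p,"beaker")],circ(p,.463,-.14,.065,.0315,sign=1))
s=cam("side","s14.png");t=cam("top")
for q in(s,t):print([x["at"] for x in manip.tip_of(q,"seed_tub")],[x["at"] for x in manip.tip_of(q,"coarse_sieve")])
E
```

```text
clock: 27.22
position: [0.6178, 0.1434, 0.2045]
ee_rot: [0.724, 0.689, 0.004, 0.002]
ft_force: [1.3, 0.1, 0.1]
grip_width: 0.998
grasp_force: 0.0
clock: 28.3
position: [0.4635, -0.14, 0.1985]
ee_rot: [0.724, 0.69, 0.0, -0.0]
ft_force: [-0.4, 0.3, -0.2]
grip_width: 1.0
grasp_force: 0.0
[ 0.46367598 -0.13963362  0.19853914] -2.7501212217771074
[[0.4576, -0.1395, 0.0007]] ([0.4622, -0.139], np.float64(182.3))
[[0.6161, 0.1436, 0.0141]] [[0.6112, 0.0413, 0.058]]
[[0.6151, 0.144, 0.0136]] [[0.6127, 0.0408, 0.0564], [0.4589, -0.141, -0.0015]]
```

```bash
python3 -m jog '{"offset":[[-0.0015,0.001,-0.03],[0,0,-0.03],[0,0,-0.03],[0,0,-0.03],[0,0,-0.03],[0,0,-0.018],[0,0,-0.01],[0,0,0],[0,0,0],[0,0,0],[0,0,0],[0,0,0],[0,0,0],[0,0,0],[0,0,0]],"yaw":[0,0,0,0,0,0,0,0,0,0,0,0,0,0,0],"jaw":[0,0,0,0,0,0,0,0,0.55,0.55,0.55,0.55,0.55,0.55,0.55]}' 22
python3 -m jog '{"offset":[[0,0,0.01],[0,0,0.02],[0,0,0.025],[0,0,0.025],[0,0,0],[0,0,0]],"yaw":[0,0,0,0,0,0],"jaw":[0.55,0.55,0.55,0.55,0.55,0.55]}'
python3 - <<'E'
from h import *
p=cam("wrist","w15.png");o=manip.get_obs();print(o["position"],yaw(o))
E
```

```text
clock: 29.95
position: [0.4629, -0.1398, 0.0224]
ee_rot: [0.724, 0.689, 0.001, 0.001]
ft_force: [-2.2, 0.3, 4.6]
grip_width: 0.714
grasp_force: 22.6
clock: 30.45
position: [0.4632, -0.1397, 0.103]
ee_rot: [0.724, 0.689, 0.002, 0.001]
ft_force: [-0.1, 0.1, -0.9]
grip_width: 0.715
grasp_force: 24.1
[ 0.46238558 -0.13949127  0.10177734] -2.8158465983780276
```

View pics/w15.png

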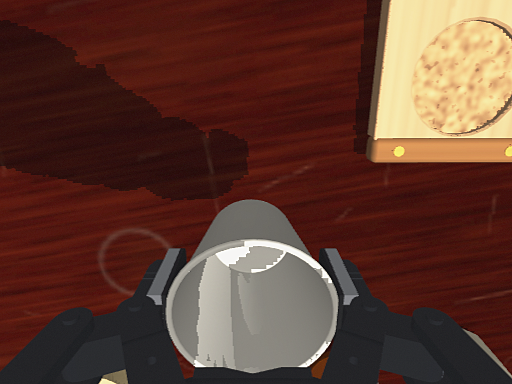

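Beaker held upright (251,310). To the right hollow.

```bash
python3 -m jog '{"offset":[[0.0238,0.0123,0],[0.0238,0.0123,0],[0.0238,0.0123,0],[0.0238,0.0123,0],[0.0238,0.0123,0],[0.0238,0.0123,0],[0,0,-0.02],[0,0,-0.02],[0,0,-0.014],[0,0,0],[0,0,0]],"yaw":[0,0,0,0,0,0,0,0,0,0,0],"jaw":[0.55,0.55,0.55,0.55,0.55,0.55,0.55,0.55,0.55,0.55,0.55]}'
python3 -m jog '{"offset":[[0,0,-0.004],[0,0,-0.003],[0,0,-0.002],[0,0,0],[0,0,0]],"yaw":[0,0,0,0,0],"jaw":[0.55,0.55,0.55,0.55,0.55]}'
```

```text
clock: 31.42
position: [0.6038, -0.0663, 0.0461]
ee_rot: [0.725, 0.689, -0.001, -0.001]
ft_force: [0.1, -0.4, 1.2]
grip_width: 0.717
grasp_force: 24.1
clock: 31.83
position: [0.6047, -0.0659, 0.0381]
ee_rot: [0.724, 0.689, 0.0, 0.0]
ft_force: [-0.7, -1.0, 0.2]
grip_width: 0.713
grasp_force: 24.1
```

```bash
python3 -m jog '{"offset":[[0,0,-0.001],[0,0,0],[0,0,0],[0,0,0],[0,0,0],[0,0,0],[0,0,0],[0,0,0.02],[0,0,0.04],[0,0,0.04],[0,0,0.04],[-0.03,-0.03,0.02],[-0.03,-0.03,0.02],[-0.03,-0.03,0],[0,0,0],[0,0,0],[0,0,0]],"yaw":[0,0,0,0,0,0,0,0,0,0,0,0,0,0,0,0,0],"jaw":[0.55,0.45,0.35,0.2,0,0,0,0,0,0,0,0,0,0,0,0,0]}'
python3 - <<'E'
from h import *
s=cam("side","s16.png");t=cam("top","t16.png");w=cam("wrist")
for n in names[3:]:print(n,*[[np.round(x["at"],3).tolist() for x in manip.tip_of(q,n)[:1]] for q in(s,t,w)])
a=cv2.resize(s["frame"][120:230,220:340],(440,403),interpolation=cv2.INTER_CUBIC);b=cv2.resize(t["frame"][120:210,170:330][:, :],(0,0),fx=2.2,fy=2.2,interpolation=cv2.INTER_CUBIC)
c=np.zeros((403,b.shape[1],3),np.uint8);c[:b.shape[0]]=b
cv2.imwrite("pics/v16.png",np.hstack([a,c])[:,:,::-1])
E
```

```text
clock: 33.25
position: [0.5221, -0.1481, 0.2124]
ee_rot: [0.724, 0.689, 0.0, -0.0]
ft_force: [0.1, 0.3, -0.1]
grip_width: 1.0
grasp_force: 0.0
catch_pan [[0.612, 0.038, 0.016]] [[0.616, 0.043, 0.01]] []
fine_sieve [[0.614, 0.042, 0.036]] [[0.612, 0.036, 0.036]] []
coarse_sieve [[0.607, 0.042, 0.058]] [[0.615, 0.04, 0.055]] []
seed_tub [[0.616, 0.143, 0.014]] [[0.616, 0.144, 0.016]] []
beaker [[0.606, -0.064, 0.018]] [[0.6, -0.066, 0.016]] [[0.602, -0.067, 0.018]]
clip_jar [[0.511, 0.356, -0.001]] [[0.502, 0.356, -0.001]] []
spirit_bottle [[0.532, -0.318, 0.0]] [] [[0.537, -0.322, 0.002]]
```

View pics/v16.png

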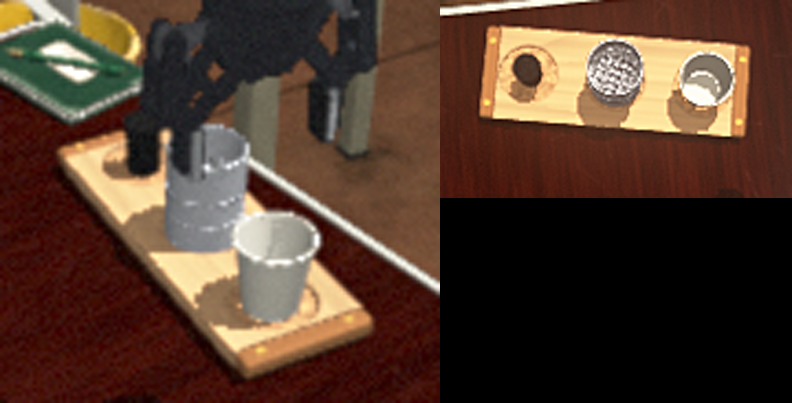

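The tub (527,68), stack (614,72) and beaker (707,80) stand upright in their hollows. The bystanders have not moved and the arm is clear, so I hand in.

```bash
python3 -c "
from workcell import manip
print(manip.hand_in())"
```

```text
the job is handed in; nothing more can be done
None
```

I handed the job in at about 33 s on the robot's clock, with pan, fine sieve and coarse sieve stacked in the middle hollow, the tub in the left one, the beaker in the right, and the jar and bottle where they stood; the last pictures looked right, but the hand-in gave no verdict.

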